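# Set a root-gap spacer in the open joint and hold the plate closed on it

### The arm

A 6-joint arm with a two-finger parallel gripper is mounted at the origin on the work surface. World frame = base frame: x ahead of the robot, y to its left, z up, the work surface at z = 0. Lengths are in mm, angles in rad, forces in N, time in s.
With the tool pointing down it reaches from about 350 to 875 mm from the base axis. Payload 4.2 kg.
Tool frame: the origin (TCP) lies between the finger pads; the fingertips stand 14 mm ahead of it and the grasp point (between the pads) lies 5 mm behind it; z points along the fingers, y is the line along which they close (so a half turn about z gives the same grasp; the last joint's range is limited). The gripper opens to 85 mm and grips with 20 to 120 N. Pads are 22 mm wide; open, the fingers measure 114 mm over their backs; the gripper's body (76 mm by 85 mm) begins 54 mm behind the grasp point. The pads swing forward as they close: fully open they stand 13 mm farther back than shut.
Start: joints at [-0.915, 0.385, 0.008, 0, -1.194, -0.259], TCP at [241.556, -576.411, 245.312] pointing down, gripper open.
Joint ranges: [-3.14, 3.14], [-1.21, 2.06], [-1.07, 1.41], [-3.16, 2.05], [-2.99, -0.16], [-3.1, 3.1]. Speed limits (rad/s): [2.79, 2.79, 3.14, 3.14, 3.14, 3.14].

### API

Orientations are given as a unit quaternion [x, y, z, w].
In Python, from bench import * gives the robot as it stands.
- The arm moves only by the tool carry_out, never from a script. Its argument "motion" is a list of rows, each a list of 7 numbers: the turn, a rotation vector about the tool's x, y, z in rad, then the shift along the tool's x, y, z in mm, then the opening, from -1 (shut) to 1 (fully open), so that 0 is half open. A call has 1 to 5 rows; each row is the pose to reach, as a shift and turn from the pose commanded when the call began, along the tool's axes at that moment; what a row does not reach only later rows make up. A row lasts 1/8 s, in which the tool goes at most 62.5 mm and 10.7 degrees, less where a joint would pass 70% of its speed; a pose out of reach is approached as far as the arm can. A call with a gripper value outside its range is refused whole. The fingers move at their own pace and stop on an object; the grip force is fixed at half the most. Time passes only in rows, so rows that repeat a pose let the fingers close. It gives the time, the measured TCP pose, the force, the opening and the grip force at its end, in the units of the state.
- read_state(): the state, without advancing time (a new reading comes with each control period).
- get_image(name): name is "scene" or "top" or "wrist"; returns a dict with "color" (384x512x3 uint8, blue, green, red), "mtx" (3x3 intrinsics, pixels), "position" and "orientation" of the camera in the world. Camera axes: x right, y down, z forward; pixel columns grow to the right and rows downward; lengths in mm; the calibration is good to about 2 mm. A picture is of the moment at which its call begins. There is no depth.
- job_done(): hands the job in; it is judged then, once.
The state is a dict: "clock": time; "joints": joint angles; "joint_vel": joint speeds; "joint_efforts": joint torques, N m; "position": TCP position; "ee_rot": TCP orientation; "contact_force": force on the tool from outside, world axes, zero at the start; "wrist_torque": the same for the moment, N m; "gripper_width": finger opening in mm; "grasp_force": force on a finger pad.
Only numpy, scipy, OpenCV 4.12 (cv2) and the standard library are available. Lean on these libraries where they do the work, as an engineer would, in place of code of your own. Each camera call takes 0.05 s, during which the arm holds its last target. There are 200 camera calls.

### The job

Two alike plate jigs stand on the welding table, and only one has a gap wide enough for the copper spacer: take the spacer from its grey rack, slide its blade down into that gap, about midway along it, until its shoulders rest on both plates, and let go of it. Then push that jig's sliding plate by its yellow lug until the spacer is clamped flush between the two plates, and finish while still holding the plate pressed firmly (about 10 N or more) against it. Leave the other jig's plate and the loose things on the table alone.

Things in the scene. Friction and masses are not known exactly. Their poses are not given: they have to be found in the camera images.
- jig_a: Blue fixed jig, base 90 x 220 x 12 mm; both jigs look alike. Origin: at table height under the middle of its fixed plate's joint face. z up, x along the gap, +y from fixed to sliding plate. Pale bare-metal fixed plate: 70 mm in x, y -70 to 0, top 40 mm above table, two 6 mm bolt heads at y -48. The gap (y = 0 to slide value) is open above, 70 mm long, 28 mm deep.
- jig_b: Blue fixed jig, base 90 x 220 x 12 mm; both jigs look alike. Origin: at table height under the middle of its fixed plate's joint face. z up, x along the gap, +y from fixed to sliding plate. Pale bare-metal fixed plate: 70 mm in x, y -70 to 0, top 40 mm above table, two 6 mm bolt heads at y -48. The gap (y = 0 to slide value) is open above, 70 mm long, 28 mm deep.
- plate_a (a point): Pale bare-metal sliding plate of jig a: 70 mm in x, 105 in y, top 40 mm above table. Point: at table height under the middle of its joint face, which faces -y; axes as the jig's. Yellow lug welded on top, to push or grip: 40 mm in x, y = 79 to 91, top 87 mm above table. Slides only along y, about 2 N friction, stays where left.
- plate_b (a point): Pale bare-metal sliding plate of jig b: 70 mm in x, 105 in y, top 40 mm above table. Point: at table height under the middle of its joint face, which faces -y; axes as the jig's. Yellow lug welded on top, to push or grip: 40 mm in x, y = 79 to 91, top 87 mm above table. Slides only along y, about 2 N friction, stays where left.
- slide_a (a joint): Sliding plate of jig a: the gap width in m between the two joint faces (0 = plates touch, 0.026 = fully open). At the start one jig has 0.0155 to 0.020 (wide enough), the other 0.003 to 0.006 (too narrow): read which.
- slide_b (a joint): Sliding plate of jig b: the gap width in m between the two joint faces (0 = plates touch, 0.026 = fully open). At the start one jig has 0.0155 to 0.020 (wide enough), the other 0.003 to 0.006 (too narrow): read which.
- spacer: Copper spacer, 0.33 kg, same when turned half round. Origin: centre of the underside of its head plate (the shoulders: 44 mm in x, 40 in y, 8 thick); z up. Below hangs the blade: 40 mm in x, 10 thick in y, 26 deep. Hanging in the rack or seated in a gap, the origin is 40 mm above the table; seated, its x lies along the jig's x.
- spacer_grip (a point): Middle of the spacer's upright grip fin, 27 mm above the spacer's origin. Fin: 40 mm in x, 12 mm thick in y, 38 mm tall, standing on the 8 mm head; grip it across its thickness (along the spacer's y).
- rack: Fixed grey rack, 80 x 80 mm, 40 mm high, with a 16 mm wide slot along its x in which the spacer's blade hangs. Origin: centre of the underside, at table height.
- hammer: Bystander: a hammer lying on the table. Origin on the handle.
- jar: Bystander: white jar with blue cap, 60 mm across, 70 mm high. Origin: centre of its underside.
- square: Bystander: red welding magnet bracket, 100 x 22 mm, 90 mm high. Origin: centre of its underside.
- offcut: Bystander: flat dark steel offcut 120 x 45 x 10 mm. Origin: centre of its underside.
Things that resemble listed ones, but are neither listed nor needed, are in the scene too. Of the things shaped like the spacer, the copper one is meant. Leave any brown or turquoise look-alike of the jig_a alone.

How it is judged (in metres and radians):
On the way:
1. the spacer hangs in the wide gap of jig a, shoulders on both plates, let go (x of spacer in the frame of jig_a between -0.018 and 0.018 m and z of spacer in the frame of jig_a between 0.037 and 0.043 m and angle between spacer's own z axis and vertical below 0.08 rad and angle between the y axis of spacer and the y axis of jig_a, either way round below 0.15 rad and contact force between the fingers and spacer below 0.2 N and y of spacer in the frame of jig_a between 0.002 and 0.018 m), for 0.2 s.
At the end, for the whole second after the job is handed in: Spacer seated in the wide gap (origin 37-43 mm high, within 18 mm of mid-gap, tilt < 0.08, yaw < 0.15 rad), fingers off it, blade against the fixed plate; gap 8.5-11.5 mm; fingers press the sliding plate with over 5 N, and it presses the spacer with over 5 N (x of spacer in the frame of jig_a between -0.018 and 0.018 m and z of spacer in the frame of jig_a between 0.037 and 0.043 m and angle between spacer's own z axis and vertical below 0.08 rad and angle between the y axis of spacer and the y axis of jig_a, either way round below 0.15 rad and contact force between the fingers and spacer below 0.2 N and y of spacer in the frame of jig_a between 0.0035 and 0.0065 m and value of joint slide_a between 0.0085 and 0.0115 m and contact force between slide_a and spacer above 5 N and contact force between the fingers and slide_a above 5 N); the arm keeps its last pose, push and grip.
It fails at once if the too-narrow jig's plate is moved by more than 4 mm (distance of plate_b from where it was at the start of the episode above 0.004 m).
It fails at once if the hammer is shifted by more than 30 mm (distance of hammer from where it was at the start of the episode above 0.03 m).
It fails at once if the jar is shifted by more than 30 mm (distance of jar from where it was at the start of the episode above 0.03 m).
It fails at once if the square is shifted by more than 30 mm (distance of square from where it was at the start of the episode above 0.03 m).
It fails at once if the offcut is shifted by more than 30 mm (distance of offcut from where it was at the start of the episode above 0.03 m).
It also fails if it takes over 48 s, if anything falls off the work surface, if the arm or the gripper's body presses on something with over 40 N, if the wrist force passes 120 N, or if a joint passes its speed limit or range.

## Working session

There is one attempt and no reset: what is moved stays moved. The work goes in short steps, Python scripts to look and compute and a tool call to move; the robot and the scene stay as the last step left them, time stands still between calls to the robot, and variables do not carry over. Pictures are saved under pics/ and viewed, at most 10 in all, crops included, and the job is handed in when it is done.

Besides the shell and the picture viewer there is one more tool, called after "Request:" in YAML: its name, and indented under it one key for each argument. carry_out: Moves the arm, as the interface text tells. Its arguments: {"type":"object","properties":{"motion":{"type":"array"}},"required":["motion"]}

```bash
mkdir -p pics && cat > h.py <<'E'
from bench import *
import numpy as np, cv2, json
from scipy.spatial.transform import Rotation as R
def snap(n,f):
    d=get_image(n); cv2.imwrite(f'pics/{f}.png',d['color'])
    json.dump({k:np.array(d[k]).tolist() for k in('mtx','position','orientation')},open(f'pics/{f}.json','w')); return d['color']
def w(f,u,v,z):
    d=json.load(open(f'pics/{f}.json')); r=R.from_quat(d['orientation']).apply(np.linalg.solve(np.array(d['mtx']),[u,v,1]))
    p=np.array(d['position']); return p+r*(z-p[2])/r[2]
def px(f,P):
    d=json.load(open(f'pics/{f}.json')); q=np.array(d['mtx'])@R.from_quat(d['orientation']).inv().apply(np.array(P)-d['position']); return q[:2]/q[2]
E
python3 - <<'E'
from h import *
a=snap('top','top0');b=snap('scene','scene0')
cv2.imwrite('pics/top0b.png',cv2.resize(a,(800,600),interpolation=cv2.INTER_CUBIC))
cv2.imwrite('pics/scene0b.png',cv2.resize(b,(800,600),interpolation=cv2.INTER_CUBIC))
print(read_state()); print(open('pics/top0.json').read())
E
```

```text
{'clock': 0.1, 'joints': array([-9.15433647e-01,  3.85470322e-01,  6.75165695e-03, -4.10595539e-04,
       -1.19400833e+00, -2.58598872e-01]), 'joint_vel': array([ 0.00010318, -0.00173426,  0.0029115 ,  0.00146536, -0.00153902,
        0.00046128]), 'joint_efforts': array([-1.16715884e-03, -3.93319666e+01,  1.88930547e+01,  4.19784665e+00,
       -2.56211708e-03,  2.03520230e-06]), 'position': array([ 241.33864012, -575.98371881,  244.33596872]), 'ee_rot': array([-1.97008898e-01,  9.80401207e-01,  9.50477507e-04, -2.54701184e-04]), 'contact_force': array([-0.28103066, -1.32050258, -0.58986299]), 'wrist_torque': array([0.01424805, 0.0014004 , 0.01570329]), 'grasp_force': 0.0, 'gripper_width': 85.34024178024073}
{"mtx": [[406.1173123974705, 0.0, 253.86514716579808], [0.0, 406.1173123974705, 193.9746973358819], [0.0, 0.0, 1.0]], "position": [431.61756640220347, -0.20460267209188396, 1162.0295675258428], "orientation": [0.7150116913365994, -0.6981065190211794, 0.02768485091501321, -0.025280790769298317]}
```

View pics/top0b.png

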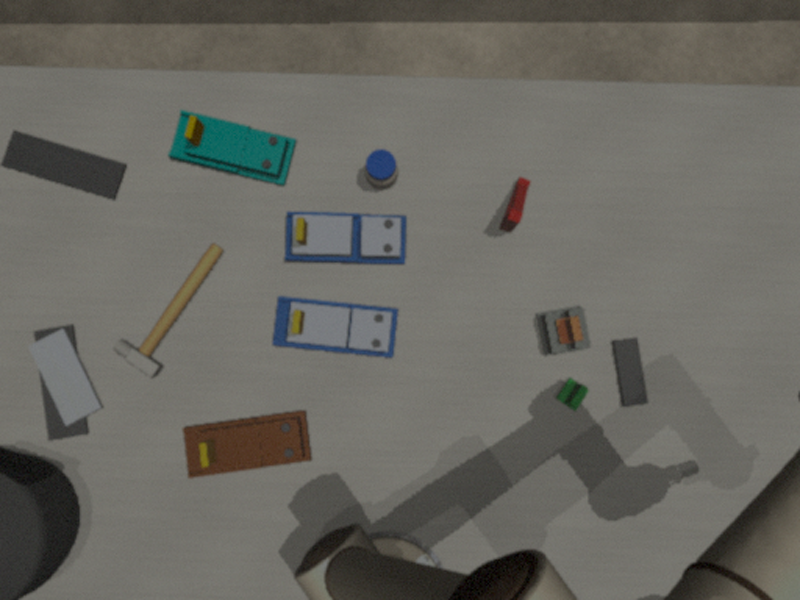

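View pics/scene0b.png

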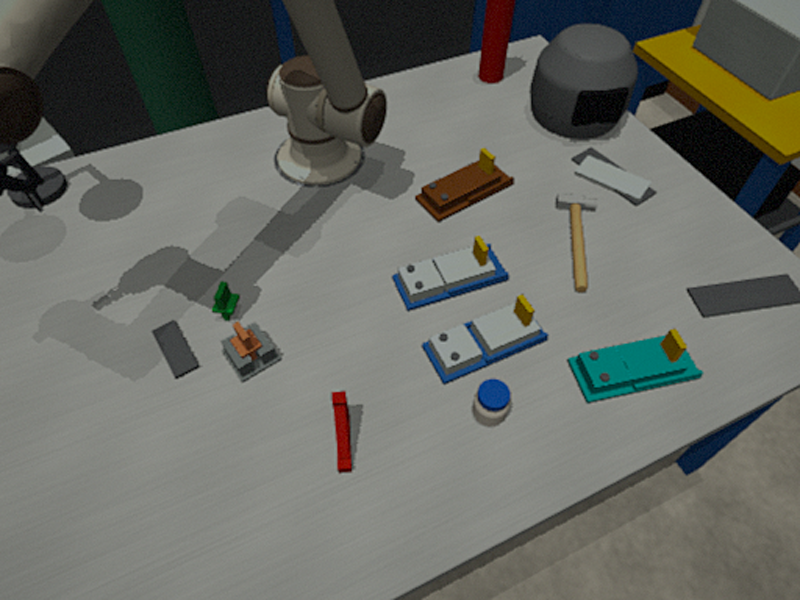

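The jig at (345,238) of the top view shows the wide gap (dark band at x≈356). The one at (335,327) shows only a thin line, and the brown and turquoise ones are look-alikes. The copper spacer is at (568,330) in the grey rack; the green one at (572,393) is a decoy. I'll confirm with one crop.

```bash
python3 - <<'E'
from h import *
a=cv2.imread('pics/top0.png')
l=cv2.resize(a[130:180,175:265],None,fx=8,fy=8,interpolation=cv2.INTER_CUBIC)  # 720x400
r=cv2.resize(a[190:232,340:385],None,fx=8,fy=8,interpolation=cv2.INTER_CUBIC) 
j=cv2.resize(a[185:230,175:220],None,fx=2,fy=2)
c=np.zeros((600,800,3),np.uint8); 
l=cv2.resize(a[130:232,175:260],None,fx=5.5,fy=5.5,interpolation=cv2.INTER_CUBIC); r=cv2.resize(a[190:232,340:382],None,fx=7.5,fy=7.5,interpolation=cv2.INTER_CUBIC)
c[:l.shape[0],:l.shape[1]]=l; c[:r.shape[0],480:480+r.shape[1]]=r
cv2.imwrite('pics/crop.png',c)
E
```

```text
(no output)
```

View pics/crop.png

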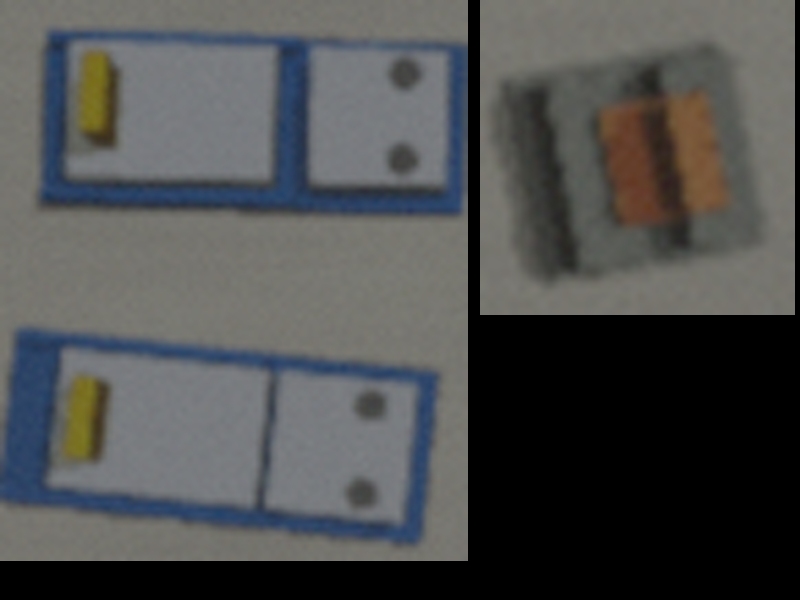

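The crop confirms it: the upper jig has the wide gap (crop 278–308 px ≈ 15–18 mm) and the lower one only a line. The copper spacer sits in the rack, yawed by about 0.2 rad. Next come the numbers.

```bash
python3 - <<'E'
from h import *
np.set_printoptions(precision=1,suppress=True)
L=lambda u,v,z:w('top0',175+u/5.5-.4,130+v/5.5-.4,z)[:2]
Q=lambda u,v,z:w('top0',340+(u-480)/7.5-.4,190+v/7.5-.4,z)[:2]
print('fixed',[L(*p,40) for p in((308,45),(448,50),(447,188),(306,186))])
print('slide',[L(*p,40) for p in((66,42),(278,45),(274,184),(64,180))])
print('lug',[L(*p,87) for p in((83,52),(108,54),(105,137),(80,135))])
print('base',[L(*p,12) for p in((48,32),(465,45),(462,212),(40,205))])
print('rack',[Q(*p,40) for p in((545,70),(715,45),(763,243),(575,275))])
print('orange z48',[Q(*p,48) for p in((600,105),(712,95),(730,208),(618,225))])
s=read_state();print(s['position'],R.from_quat(s['ee_rot']).as_matrix())
E
```

```text
fixed [array([672. ,  65.8]), array([671.2,  -5.5]), array([600.4,  -6.6]), array([599.6,  64.8])]
slide [array([670.5, 188.9]), array([671.6,  81.1]), array([600.3,  81. ]), array([599.7, 187.4])]
lug [array([655.8, 172.5]), array([655.1, 160.3]), array([614.2, 160.4]), array([614.9, 172.5])]
base [array([681.5, 203.2]), array([680. , -14.4]), array([592.2, -14.8]), array([590.5, 204. ])]
rack [array([ 508.4, -264.8]), array([ 519.2, -327.7]), array([ 446.5, -345.5]), array([ 433.2, -276.4])]
orange z48 [array([ 495.5, -283.2]), array([ 500.1, -324.3]), array([ 458.9, -331. ]), array([ 451.7, -290. ])]
[ 241.3 -576.   244.3] [[-0.9 -0.4 -0. ]
 [-0.4  0.9  0. ]
 [ 0.   0.  -1. ]]
```

```bash
cat >> h.py <<'E'
np.set_printoptions(precision=3,suppress=True)
def plan(p,yaw):  # p world TCP; yaw: tool y = world y turned by yaw; tool down
    s=read_state(); A=R.from_quat(s['ee_rot']); c,n=np.cos(yaw),np.sin(yaw)
    T=R.from_matrix(np.array([[-c,-n,0],[-n,c,0],[0,0,-1.]]))
    print('at',s['position'],'turn',(A.inv()*T).as_rotvec(),'shift',A.inv().apply(np.array(p)-s['position']),'F',s['contact_force'],'w',s['gripper_width'],'t',s['clock'])
E
python3 -c "
from h import *
plan([476,-307,190],.165)"
```

```text
at [ 241.339 -575.984  244.336] turn [ 0.002 -0.     0.232] shift [-320.36   157.348   54.605] F [-0.281 -1.321 -0.59 ] w 85.34024178024073 t 0.1
```

Request:
carry_out:
  motion:
    - [0,0,0.1,-50,25,10,1]
    - [0,0,0.2,-105,52,20,1]
    - [0,0,0.23,-160,78,30,1]
    - [0,0,0.23,-212,105,40,1]
    - [0,0,0.23,-265,130,48,1]

```text
clock: 0.72
position: [436.4, -352.3, 196.6]
ee_rot: [-0.083, 0.997, 0.0, -0.0]
contact_force: [0.1, -1.0, 0.7]
gripper_width: 85.6
grasp_force: 0.0
```

```bash
python3 -c "
from h import *
plan([476,-307,190],.165)"
```

```text
at [ 436.389 -352.276  196.63 ] turn [ 0.001 -0.001  0.002] shift [-46.582  38.069   6.621] F [ 0.087 -0.98   0.665] w 85.5668576103959 t 0.725
```

Request:
carry_out:
  motion:
    - [0,0,0,-46,38,7,1]
    - [0,0,0,-46,38,7,1]
    - [0,0,0,-46,38,7,1]

```text
clock: 1.1
position: [474.6, -308.8, 189.9]
ee_rot: [-0.084, 0.996, 0.0, -0.0]
contact_force: [-0.1, -0.5, 0.8]
gripper_width: 85.3
grasp_force: 0.0
```

```bash
python3 -c "
from h import *
a=snap('wrist','w1')
cv2.imwrite('pics/w1b.png',cv2.resize(a,(800,600),interpolation=cv2.INTER_CUBIC))
plan([476,-307,190],.165)
d=json.load(open('pics/w1.json'));print(d,R.from_quat(d['orientation']).as_matrix())"
```

```text
at [ 474.223 -309.389  190.145] turn [ 0.    -0.001  0.001] shift [-2.148  2.062  0.145] F [-0.38   1.117  0.239] w 85.49485479876301 t 1.15
{'mtx': [[333.3067085113156, 0.0, 254.1233014302985], [0.0, 333.3067085113156, 202.0648541441679], [0.0, 0.0, 1.0]], 'position': [401.90678686226397, -320.6241154728732, 319.0228300557214], 'orientation': [0.6387754184066823, 0.7557287766824172, 0.11071838880029046, 0.09263595044545625]} [[-0.167  0.945  0.281]
 [ 0.986  0.159  0.049]
 [ 0.001  0.286 -0.958]]
```

View pics/w1b.png

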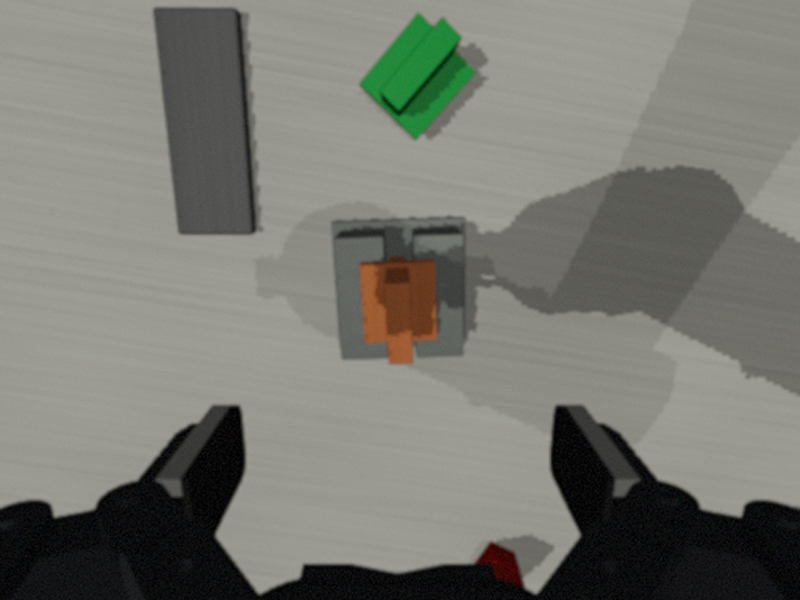

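Wrist view: the copper spacer's fin top spans about (385–411, 283) to (388–413, 363), the head corners are (361,263), (436,261), (437,341), (363,344), and the rack is under it. The green decoy is at (418,75).

```bash
python3 -c "
from h import *
k=.64
P=[w('w1',u*k,v*k,86)[:2] for u,v in((385,283),(411,283),(413,363),(388,364))];print('fin',P,np.mean(P,0))
P=[w('w1',u*k,v*k,48)[:2] for u,v in((361,263),(436,261),(437,341),(363,344))];print('head',P,np.mean(P,0))
plan([476,-307,68],.165)"
```

```text
fin [array([ 455.835, -316.773]), array([ 453.852, -305.023]), array([ 492.417, -297.222]), array([ 494.919, -308.969])] [ 474.256 -306.997]
head [array([ 456.077, -330.348]), array([ 448.446, -291.566]), array([ 492.177, -282.644]), array([ 500.691, -322.592])] [ 474.348 -306.787]
at [ 474.223 -309.389  190.145] turn [ 0.    -0.001  0.001] shift [ -2.22    2.03  122.145] F [-0.38   1.117  0.239] w 85.49485479876301 t 1.15
```

Request:
carry_out:
  motion:
    - [0,0,-0.035,0,2.5,50,1]
    - [0,0,-0.035,0,2.5,100,0.4]
    - [0,0,-0.035,0,2.5,122,0]
    - [0,0,-0.035,0,2.5,122,-0.3]
    - [0,0,-0.035,0,2.5,122,-1]

```text
clock: 1.78
position: [474.8, -307.7, 69.6]
ee_rot: [-0.1, 0.995, -0.001, 0.001]
contact_force: [0.4, 0.2, 1.0]
gripper_width: 12.9
grasp_force: 0.1
```

Request:
carry_out:
  motion:
    - [0,0,0,0,0,0,-1]
    - [0,0,0,0,0,0,-1]
    - [0,0,0,0,0,0,-1]
    - [0,0,0,0,0,0,-1]

```text
clock: 2.28
position: [475.0, -307.2, 69.7]
ee_rot: [-0.101, 0.995, -0.001, 0.001]
contact_force: [-2.3, -2.9, 5.4]
gripper_width: 11.2
grasp_force: 60.9
```

Request:
carry_out:
  motion:
    - [0,0,0,0,0,-20,-1]
    - [0,0,0,0,0,-50,-1]
    - [0,0,0,0,0,-85,-1]
    - [0,0,0,0,0,-110,-1]
    - [0,0,0,0,0,-110,-1]

```text
clock: 2.9
position: [475.2, -306.2, 179.5]
ee_rot: [-0.101, 0.995, -0.0, 0.002]
contact_force: [0.1, -0.2, -3.5]
gripper_width: 11.1
grasp_force: 59.7
```

Request:
carry_out:
  motion:
    - [0,0,0.02,-20,30,0,-1]
    - [0,0,0.06,-50,73,0,-1]
    - [0,0,0.1,-83,121,0,-1]
    - [0,0,0.15,-116,170,0,-1]
    - [0,0,0.2,-150,219,0,-1]

```text
clock: 3.52
position: [576.5, -59.8, 175.8]
ee_rot: [0.0, 1.0, 0.0, -0.002]
contact_force: [0.9, -0.5, -2.7]
gripper_width: 11.0
grasp_force: 59.6
```

```bash
python3 -c "
from h import *
plan([636,73,180],0)"
```

```text
at [576.512 -59.752 175.778] turn [ 0.001 -0.004 -0.   ] shift [-59.427 132.773  -4.399] F [ 0.876 -0.5   -2.744] w 11.029693889251108 t 3.525
```

Request:
carry_out:
  motion:
    - [0,0,0,-22,48,0,-1]
    - [0,0,0,-43,95,10,-1]
    - [0,0,0,-58,128,30,-1]
    - [0,0,0,-58,128,45,-1]
    - [0,0,0,-58,128,45,-1]

```text
clock: 4.15
position: [632.8, 65.6, 129.6]
ee_rot: [-0.001, 1.0, -0.001, -0.004]
contact_force: [-0.2, -0.4, -1.8]
gripper_width: 11.2
grasp_force: 59.6
```

```bash
python3 -c "
from h import *
a=snap('wrist','w2')
cv2.imwrite('pics/w2b.png',cv2.resize(a,(800,600),interpolation=cv2.INTER_CUBIC))
plan([636,73,130],0)"
```

```text
at [633.829  65.303 131.387] turn [-0.001 -0.004  0.001] shift [-2.185  7.696  1.368] F [ 0.343 -1.094 -3.514] w 11.212864769412198 t 4.2
```

View pics/w2b.png

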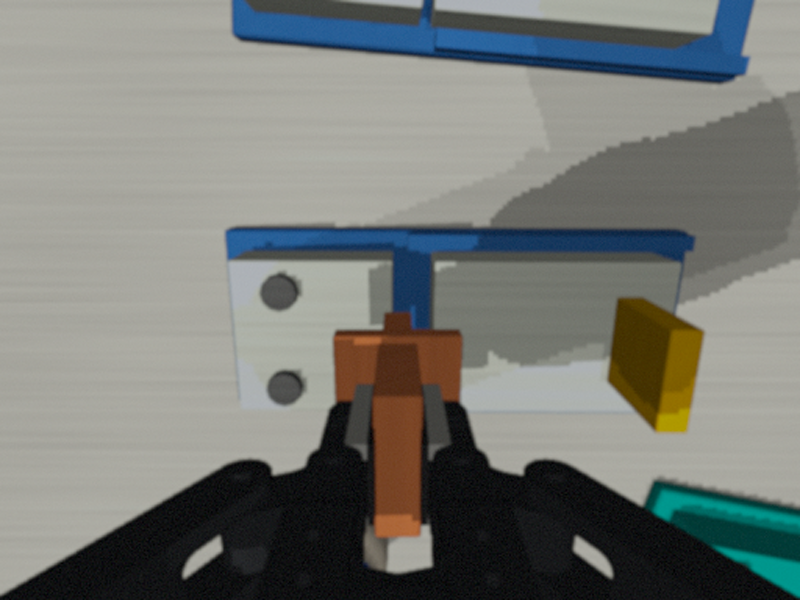

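Wrist view: the gap near edge runs from (393,262) to (433,262) on the plate tops. Fixed plate corners are at (230,262) and (240,408). The held spacer's head near edge is (335,333)–(461,333), and the blade bottom near corners are about (385,313) and (411,313).

```bash
python3 -c "
from h import *
k=.64
for n,u,v,z in(('gapL',393,262,40),('gapR',433,262,40),('fix corner near',230,262,40),('fix corner far',240,408,40),('slid near',683,262,40),('gapR far',433,325,40),('gapL far',393,318,40)): print(n,w('w2',u*k,v*k,z)[:2])
s=read_state()['position'];z0=s[2]-69.6+40
print('z0',z0)
for n,u,v,z in(('headL',335,332,z0+8),('headR',461,330,z0+8),('bladeL',385,313,z0-26),('bladeR',411,313,z0-26)): print(n,w('w2',u*k,v*k,z)[:2])
"
```

```text
gapL [599.86   64.255]
gapR [599.831  81.274]
fix corner near [599.978  -5.122]
fix corner far [668.212  -6.507]
slid near [599.65  187.593]
gapR far [627.891  81.858]
gapL far [624.707  64.239]
z0 101.78660748457551
headL [608.514  47.347]
headR [607.812  85.308]
bladeL [612.227  61.617]
bladeR [612.21   71.137]
```

Request:
carry_out:
  motion:
    - [0,-0.004,0,-2,6.6,0,-1]
    - [0,-0.004,0,-2,6.6,15,-1]
    - [0,-0.004,0,-2,6.6,28,-1]
    - [0,-0.004,0,-2,6.6,28,-1]

```text
clock: 4.7
position: [635.8, 72.2, 103.3]
ee_rot: [-0.001, 1.0, -0.001, -0.0]
contact_force: [0.3, 0.1, -1.9]
gripper_width: 11.1
grasp_force: 59.6
```

```bash
python3 -c "
from h import *
a=snap('wrist','w3')
cv2.imwrite('pics/w3b.png',cv2.resize(a[120:320,180:340],(640,800),interpolation=cv2.INTER_CUBIC)[:600])
plan([635.5,72,70],0)"
```

```text
at [636.66   72.381 104.292] turn [-0.001  0.002  0.002] shift [ 1.232 -0.353 34.29 ] F [ 0.346  0.324 -2.697] w 10.928361330996749 t 4.75
```

View pics/w3b.png

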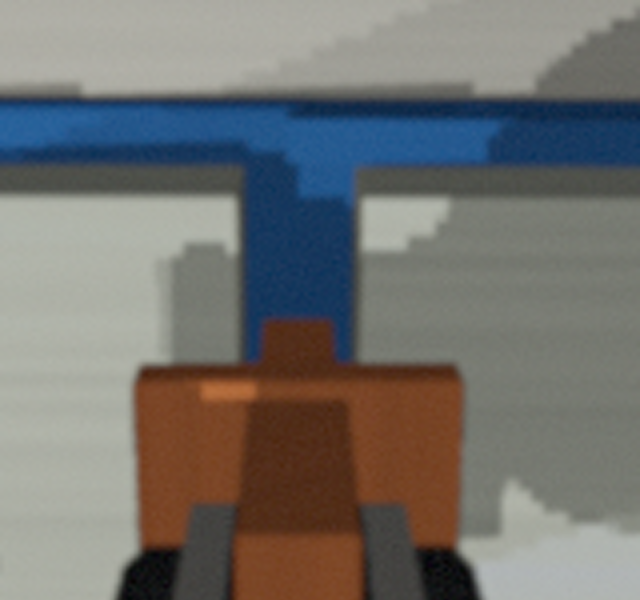

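The crop shows the blade (264–335) centred in the gap (243–356). I'm descending.

Request:
carry_out:
  motion:
    - [0,0,0,0,0,8,-1]
    - [0,0,0,0,0,16,-1]
    - [0,0,0,0,0,24,-1]
    - [0,0,0,0,0,30,-1]
    - [0,0,0,0,0,31,-1]

```text
clock: 5.38
position: [637.0, 72.7, 73.6]
ee_rot: [-0.001, 1.0, -0.0, 0.001]
contact_force: [-0.2, 0.4, -3.2]
gripper_width: 11.4
grasp_force: 59.6
```

Request:
carry_out:
  motion:
    - [0,0,0,0,0,1,-1]
    - [0,0,0,0,0,2,-1]
    - [0,0,0,0,0,2,-1]

```text
clock: 5.75
position: [637.4, 72.8, 72.5]
ee_rot: [-0.001, 1.0, 0.0, 0.002]
contact_force: [0.2, -1.1, -2.2]
gripper_width: 11.2
grasp_force: 59.6
```

Request:
carry_out:
  motion:
    - [0,0,0,0,0,1,-1]
    - [0,0,0,0,0,2,-1]
    - [0,0,0,0,0,2.5,-1]
    - [0,0,0,0,0,2.5,-1]

```text
clock: 6.25
position: [637.3, 72.8, 69.8]
ee_rot: [-0.001, 1.0, -0.0, 0.002]
contact_force: [0.3, 0.3, -2.6]
gripper_width: 11.2
grasp_force: 59.8
```

Request:
carry_out:
  motion:
    - [0,0,0,0,0,0.5,-1]
    - [0,0,0,0,0,1,-1]
    - [0,0,0,0,0,1,-1]

```text
clock: 6.62
position: [637.4, 72.8, 69.7]
ee_rot: [-0.001, 1.0, -0.0, 0.002]
contact_force: [-3.0, 0.7, 5.2]
gripper_width: 10.7
grasp_force: 60.7
```

Contact at the expected height, so the spacer is seated. I'll release it and rise straight up.

Request:
carry_out:
  motion:
    - [0,0,0,0,0,0,-0.5]
    - [0,0,0,0,0,0,0]
    - [0,0,0,0,0,0,0]
    - [0,0,0,0,0,0,0]
    - [0,0,0,0,0,0,0]

```text
clock: 7.25
position: [637.4, 72.8, 68.7]
ee_rot: [-0.001, 1.0, -0.0, 0.002]
contact_force: [-0.1, -0.0, 0.1]
gripper_width: 43.0
grasp_force: 0.0
```

Request:
carry_out:
  motion:
    - [0,0,0,0,0,-10,0]
    - [0,0,0,0,0,-30,0]
    - [0,0,0,0,0,-60,0]
    - [0,0,0,0,0,-90,0]
    - [0,0,0,0,0,-90,0]

```text
clock: 7.88
position: [638.8, 73.3, 162.8]
ee_rot: [-0.001, 1.0, 0.001, 0.006]
contact_force: [0.1, 0.5, -0.1]
gripper_width: 42.6
grasp_force: 0.0
```

```bash
python3 -c "
from h import *
a=snap('wrist','w4')
cv2.imwrite('pics/w4b.png',cv2.resize(a,(800,600),interpolation=cv2.INTER_CUBIC))
plan([635.5,205,160],0)"
```

```text
at [637.573  73.072 160.678] turn [0.001 0.007 0.002] shift [  1.853 131.93    0.845] F [-0.462 -0.707 -0.698] w 42.907068492837084 t 7.925
```

View pics/w4b.png

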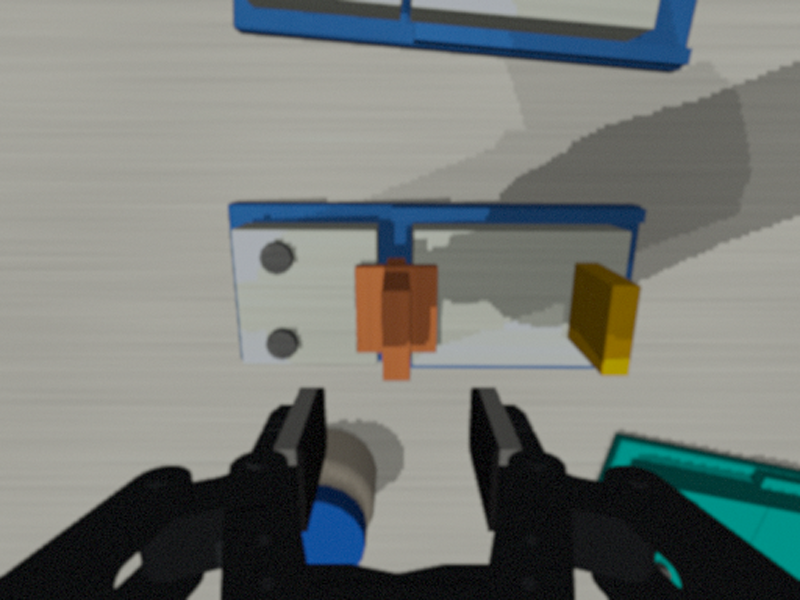

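The spacer is seated midway with its shoulders on both plates, and the hand is clear. I'll grip the yellow lug (y≈166) and pull the plate towards -y.

Request:
carry_out:
  motion:
    - [0,0.007,0,2,35,0,0.5]
    - [0,0.007,0,2,75,0,0.5]
    - [0,0.007,0,2,93,5,0.5]
    - [0,0.007,0,2,93,25,0.5]
    - [0,0.007,0,2,93,45,0.5]

```text
clock: 8.55
position: [634.3, 165.7, 112.3]
ee_rot: [-0.001, 1.0, -0.0, -0.002]
contact_force: [-0.5, -0.2, 0.4]
gripper_width: 64.2
grasp_force: 0.0
```

```bash
python3 -c "
from h import *
plan([635.5,166.4,67],0)"
```

```text
at [634.342 165.748 112.253] turn [-0.001 -0.005  0.002] shift [-1.368  0.675 45.247] F [-0.492 -0.209  0.357] w 64.20430760233323 t 8.55
```

Request:
carry_out:
  motion:
    - [0,-0.004,0,0,0.7,15,0.5]
    - [0,-0.004,0,0,0.7,32,0.3]
    - [0,-0.004,0,0,0.7,44,0]
    - [0,-0.004,0,0,0.7,44,-0.4]
    - [0,-0.004,0,0,0.7,44,-0.6]

```text
clock: 9.18
position: [635.4, 166.6, 70.4]
ee_rot: [-0.001, 1.0, 0.0, 0.001]
contact_force: [-0.0, 0.5, 0.3]
gripper_width: 17.1
grasp_force: 0.0
```

Request:
carry_out:
  motion:
    - [0,0,0,0,0,0,-1]
    - [0,0,0,0,0,0,-1]
    - [0,0,0,0,0,0,-1]
    - [0,0,0,0,0,0,-1]

```text
clock: 9.68
position: [635.4, 166.6, 70.8]
ee_rot: [-0.001, 1.0, 0.0, 0.001]
contact_force: [-0.1, -0.6, 4.9]
gripper_width: 11.1
grasp_force: 60.8
```

Request:
carry_out:
  motion:
    - [0,0,0,0,-1,0,-1]
    - [0,0,0,0,-2,0,-1]
    - [0,0,0,0,-3,0,-1]
    - [0,0,0,0,-4,0,-1]
    - [0,0,0,0,-5,0,-1]

```text
clock: 10.3
position: [635.4, 162.8, 70.7]
ee_rot: [-0.001, 1.0, 0.001, 0.002]
contact_force: [-0.3, 2.1, 5.9]
gripper_width: 11.2
grasp_force: 60.9
```

Request:
carry_out:
  motion:
    - [0,0,0,0,-0.7,0,-1]
    - [0,0,0,0,-1.4,0,-1]
    - [0,0,0,0,-2,0,-1]
    - [0,0,0,0,-2,0,-1]

```text
clock: 10.8
position: [635.4, 160.7, 70.7]
ee_rot: [-0.001, 1.0, 0.001, 0.002]
contact_force: [-0.8, 3.2, 4.8]
gripper_width: 11.2
grasp_force: 60.9
```

Moved 5.9 mm so far at about 3 N. I'll continue until the force rises.

Request:
carry_out:
  motion:
    - [0,0,0,0,-0.5,0,-1]
    - [0,0,0,0,-1,0,-1]
    - [0,0,0,0,-1.5,0,-1]
    - [0,0,0,0,-1.5,0,-1]

```text
clock: 11.3
position: [635.4, 159.3, 70.7]
ee_rot: [-0.001, 1.0, 0.001, 0.002]
contact_force: [-0.7, 3.3, 4.2]
gripper_width: 11.2
grasp_force: 60.9
```

Request:
carry_out:
  motion:
    - [0,0,0,0,-0.5,0,-1]
    - [0,0,0,0,-1,0,-1]
    - [0,0,0,0,-1,0,-1]

```text
clock: 11.68
position: [635.4, 158.3, 70.7]
ee_rot: [-0.001, 1.0, 0.001, 0.002]
contact_force: [-0.5, 3.0, 5.3]
gripper_width: 11.0
grasp_force: 60.9
```

Request:
carry_out:
  motion:
    - [0,0,0,0,-0.5,0,-1]
    - [0,0,0,0,-1,0,-1]
    - [0,0,0,0,-1,0,-1]

```text
clock: 12.05
position: [635.4, 158.0, 70.7]
ee_rot: [-0.001, 1.0, 0.001, 0.002]
contact_force: [-1.7, 4.3, 4.8]
gripper_width: 10.9
grasp_force: 60.9
```

```bash
python3 -c "
from h import *
a=snap('wrist','w5');b=snap('top','top5')
c=np.zeros((600,800,3),np.uint8)
c[:,:500]=cv2.resize(a[:300,:250],(500,600),interpolation=cv2.INTER_CUBIC)
c[:400,500:]=cv2.resize(b[120:200,195:255],(300,400),interpolation=cv2.INTER_CUBIC)
cv2.imwrite('pics/w5b.png',c)
print(read_state()['contact_force'],read_state()['position'])"
```

```text
[-1.15   5.556  5.299] [635.393 158.007  70.744]
```

View pics/w5b.png

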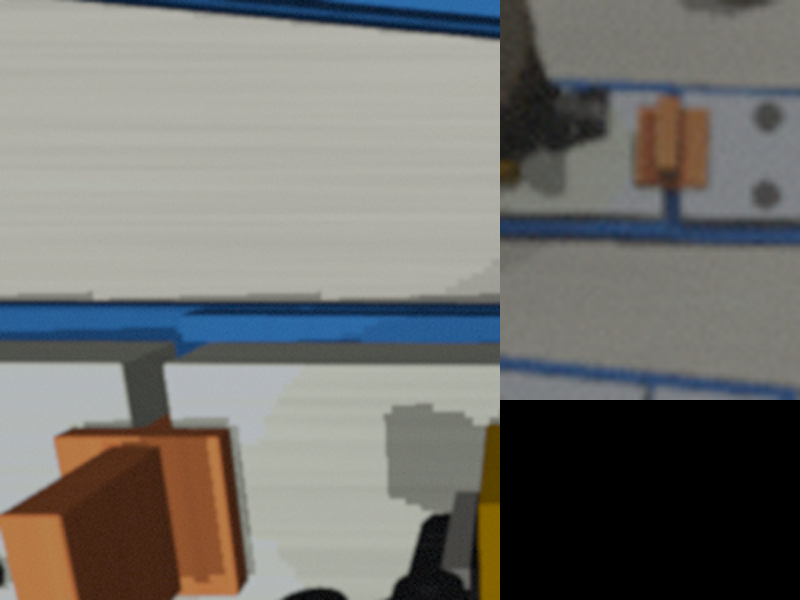

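The view shows the gap closed onto the blade (edges at (125–165, 362)), with the head flat on both plates. The force is just starting to rise, so I'll press on.

Request:
carry_out:
  motion:
    - [0,0,0,0,-1,0,-1]
    - [0,0,0,0,-2,0,-1]
    - [0,0,0,0,-2,0,-1]
    - [0,0,0,0,-2,0,-1]

```text
clock: 12.65
position: [635.4, 157.9, 70.8]
ee_rot: [-0.001, 1.0, 0.002, 0.002]
contact_force: [-3.1, 10.3, 5.2]
gripper_width: 10.9
grasp_force: 60.9
```

Request:
carry_out:
  motion:
    - [0,0,0,0,-1.5,0,-1]
    - [0,0,0,0,-3,0,-1]
    - [0,0,0,0,-3,0,-1]
    - [0,0,0,0,-3,0,-1]

```text
clock: 13.15
position: [635.5, 157.8, 70.8]
ee_rot: [-0.002, 1.0, 0.004, 0.003]
contact_force: [-5.4, 19.7, 5.1]
gripper_width: 11.3
grasp_force: 61.0
```

Request:
carry_out:
  motion:
    - [0,0,0,0,0,0,-1]
    - [0,0,0,0,0,0,-1]
    - [0,0,0,0,0,0,-1]
    - [0,0,0,0,0,0,-1]

```text
clock: 13.65
position: [635.5, 157.8, 70.8]
ee_rot: [-0.002, 1.0, 0.004, 0.003]
contact_force: [-4.6, 19.0, 5.4]
gripper_width: 11.1
grasp_force: 61.0
```

```bash
python3 -c "
from h import *
s=read_state();print(s['contact_force'],s['position'],s['clock'])
if s['contact_force'][1]>12: print(job_done())"
```

```text
[-4.571 18.963  5.402] [635.451 157.829  70.792] 13.65
the job is handed in; nothing more can be done
None
```

I handed the job in at 13.65 s: the copper spacer is seated in the wide-gap jig and clamped, with the arm still holding the plate against it at about 19 N; no verdict came back.

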